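# Select the red stamp and slide the blank carrier under the turret press

### The arm

A 7-joint arm with a two-finger parallel gripper is mounted at the origin on a cart in front of the work surface, level with it; the furniture and walls round the work are solid. World frame = base frame: x ahead of the robot, y to its left, z up, the work surface at z = 0. Lengths are in m, angles in rad, forces in N, time in s.
With the tool pointing down it reaches from about 0.4 to 0.925 m from the base axis. Payload 5.6 kg.
Tool frame: the origin (TCP) lies between the finger pads; the fingertips stand 22 mm ahead of it and the grasp point (between the pads) lies 3 mm ahead of it; z points along the fingers, y is the line along which they close (so a half turn about z gives the same grasp; the last joint's range is limited). The gripper opens to 85 mm and grips with 20 to 120 N. Pads are 22 mm wide; open, the fingers measure 114 mm over their backs; the gripper's body (76 mm by 85 mm) begins 54 mm behind the grasp point. The pads swing forward as they close: fully open they stand 13 mm farther back than shut.
Start: joints at [-1.381, 0.468, -0.012, 1.603, 0.006, 1.071, -0.056], TCP at [0.15, 0.632, 0.214] pointing down, gripper open.
Joint ranges: [-2.53, 2.53], [-0.31, 2.02], [-1.57, 1.55], [0.28, 2.44], [-1.29, 4.43], [0.15, 1.84], [-2.92, 2.92]. Speed limits (rad/s): [2.57, 2.57, 3.14, 3.14, 3.14, 3.14, 3.14].

### API

Orientations are given as [roll, pitch, yaw] about the fixed x, y, z axes, in that order (R = Rz(yaw) Ry(pitch) Rx(roll)).
In Python, from bench import status, optics, ticket gives the robot as it stands.
- The arm moves only by the tool servo_tool, never from a script. Its argument "increments" is a list of rows, each an object of numbers: "x", "y", "z": the shift along the tool's x, y, z scaled (see below); "ax", "ay", "az": the turn, a rotation vector about the tool's x, y, z scaled (see below). A call has exactly 8 rows; each row is the pose to reach, as a shift and turn from the pose commanded when the call began, along the tool's axes at that moment, turning the shorter way round; what a row does not reach only later rows make up. The controller multiplies each number of a shift by 50 cm and each number of a turn by 180 degrees. A row lasts 1/12 s, in which the tool goes at most 41.7 mm and 7.16 degrees, less where a joint would pass 70% of its speed; a pose out of reach is approached as far as the arm can. A call with a number of a shift or a turn outside -1 to 1 is refused whole. A call with a gripper value outside its range is refused whole. "grip" is the opening, from -1 (shut) to 1 (fully open), set as the call begins (left out, the last holds). The fingers move at their own pace and stop on an object; the grip force is fixed at half the most. Time passes only in rows, so rows that repeat a pose let the fingers close, or fill a call up. It gives the time, the measured TCP pose, the force, the opening and the grip force at its end, in the units of the state.
- status.observe(): the state, without advancing time (a new reading comes with each control period).
- optics.grab_frame(name): name is "side" or "top"; returns the picture (384x512x3 uint8, red, green, blue); there is no depth.
- optics.camera_model(name): a dict with "fx", "fy", "cx", "cy" (pixels), "R" (3x3) and "t" (3): a world point X has camera coordinates R X + t. Camera axes: x right, y down, z forward; pixel columns grow to the right and rows downward; lengths in m; the calibration is good to about 2 mm. A picture is of the moment at which its call begins. camera_model takes no time and is no camera call.
- ticket.hand_in(): hands the job in; it is judged then, once.
The state is a dict: "t": time; "joints": joint angles; "qd": joint speeds; "effort": joint torques, N m; "ee_pos": TCP position; "tcp_rot": TCP orientation; "force": force on the tool from outside, world axes, zero at the start; "torque": the same for the moment, N m; "grip_width": finger opening in m; "gripper_force": force on a finger pad.
Only numpy, scipy, OpenCV 4.12 (cv2) and the standard library are available. Lean on these libraries where they do the work, as an engineer would, in place of code of your own. Each camera call takes 0.05 s, during which the arm holds its last target. There are 200 camera calls.

### The job

Turn the stamp turret by its handle until the stamp with the red collar stands over the middle of the infeed lane. Then lay the blank carrier in the lane, nose first, and slide it under the low bridge until its nose is fully home against the end stop, ready to be struck. Leave the other tools where they lie.

Things in the scene. Friction and masses are not known exactly. Their poses are not given: they have to be found in the camera images.
- press: Hand stamping press fixed on the bench: green base, central pillar, steel turret disc on top (190 mm across, 75 to 97 mm above the bench). Origin on the bench under the turret axis. z up; its -x points out along the infeed lane, which runs to the robot's right (world -y, within 12 degrees).
- turret (a joint): Turret angle about the vertical, rad, counter-clockwise from above positive. 0: red stamp exactly over the lane's centre line; starts at 0.45 to 1.45. Stiff (0.2 N m), stays where left. Four stamps 72 mm from the axis, 90 degrees apart, collars red, blue, yellow, green, heads up to 125 mm above the bench. Tips: red 46 mm above the bench, the others 34 mm, too low for the carrier to pass.
- index_handle (a point): Grip point of the turret's black bar handle: on the turret axis, 147 mm above the bench. The bar is 64 mm long, 16 mm thick, 125 to 155 mm above the bench, turns with the disc and lies along the line from the axis to the red stamp (along the press's x at turret 0); a red dot marks the end towards the red stamp. Site axes turn with the disc, -x to the red stamp.
- red_stamp (a point): Tip of the stamp with the red collar, 72 mm from the turret axis, 46 mm above the bench.
- lane_stop (a point): Centre of the end stop's face, on the lane floor, 35 mm from the turret axis; axes as the press's (-x out along the lane). The lane floor is a flat steel plate 24 mm above the bench, 100 mm wide, that runs from here 170 mm out and then ends.
- lane_mouth (a point): Middle of the flared mouth of the guide, on the lane floor, 126 mm out from lane_stop; axes as the press's. The two dark guide rails are here about 84 mm apart, narrow to 60 mm over the first 26 mm and stay so to the end stop; they rise 19 mm above the lane floor at most. Farther out the plate is open, 44 mm long.
- bridge (a point): Middle of the steel keeper bridge over the rails, at its underside, 19 mm above the lane floor (43 mm above the bench), 82 mm out from lane_stop; axes as the press's. It covers the lane from 65 to 108 mm out from the stop; its top is 30 mm above the lane floor, with a red centre-line mark.
- carrier: Blank carrier, loose: aluminium bar 160 mm long (x), 56 wide (y), 16 thick, 0.22 to 0.4 kg, a square brass blank near the nose, a black grip block near the tail. Origin: centre of its underside, +x to the nose (its last 10 mm 48 wide, 13 high), z up. Starts flat on the board, nose roughly to the robot's left (+y). Fully home, the nose touches the stop; the grip stays outside the bridge.
- nose (a point): Middle of the carrier's front edge, at its underside, 80 mm ahead of the carrier's origin.
- grip (a point): Grip point of the carrier's black grip block: 58 mm behind the carrier's origin, 46 mm above its underside. The block is 36 mm long along the carrier, 16 mm thick across it, from 16 to 52 mm above the underside; below it the carrier's top spreads 28 mm to either side.
- board: Pale wooden board fixed on the bench under the carrier, 150 x 325 mm, top 18 mm above the bench. Origin: centre of its underside.
- hammer: Bystander: chasing hammer with wooden shaft, 184 x 64 x 25 mm, at the front edge of the bench. Origin at the centre of its underside.
- brush: Bystander: brass brush, wooden, 201 x 16 x 20 mm, at the front edge in front of the board. Origin at the centre of its underside.
- cube: Bystander: grey steel dapping cube, 50 mm, right of the board. Origin at the centre of its underside.
- pot: Bystander: red lidded pot, 41 mm across, 30 mm high, in front right. Origin at the centre of its underside.
- scale: Bystander: black pocket scale, 105 x 66 x 17 mm, front right. Origin at the centre of its underside.
- pliers: Bystander: flat-nose pliers with red grips, 146 x 57 x 12 mm, behind the press. Origin at the centre of its underside.
- burs: Bystander: wooden block with burs, 52 x 95 x 53 mm, behind the press. Origin at the centre of its underside.
- mandrel: Bystander: steel ring mandrel, 303 x 24 x 24 mm, lying at the far left. Origin at the centre of its underside.

How it is judged:
On the way, in this order (a step that is already met when the one before it is completed fails the run):
1. the red stamp stands over the middle of the lane (within 0.1 rad) before the carrier enters the bridge (value of joint turret between -0.1 and 0.1 rad), for 0.2 s.
2. the carrier lies in the lane with its nose through under the bridge, the red stamp still over the lane (all of step 1 and x of nose in the frame of lane_stop above -0.065 m and z of nose in the frame of lane_stop between -0.004 and 0.004 m and y of nose in the frame of lane_stop between -0.005 and 0.005 m and angle between the x axis of carrier and the x axis of press, either way round below 0.06 rad), for 0.1 s.
At the end, for the whole second after the job is handed in: The carrier lies flat in the lane, nose first and within 4 mm of the end stop, straight within 0.06 rad, at rest and released; the red stamp is within 0.1 rad of the lane's centre line; no other tool was moved more than 30 mm (all of step 1 and x of nose in the frame of lane_stop above -0.004 m and z of nose in the frame of lane_stop between -0.004 and 0.004 m and y of nose in the frame of lane_stop between -0.005 and 0.005 m and angle between the x axis of carrier and the x axis of press, either way round below 0.06 rad and angle between carrier's own z axis and vertical below 0.05 rad and linear speed of carrier below 0.01 m/s); the robot touches nothing.
It fails at once if a bystanding tool is moved by more than 30 mm (distance of any of hammer, brush, cube, pot, scale, pliers, burs, mandrel from where it was at the start of the episode above 0.03 m).
It also fails if it takes over 48 s, if anything falls off the work surface, if the arm or the gripper's body presses on something with over 40 N, if the wrist force passes 120 N, or if a joint passes its speed limit or range.

## Working session

There is one attempt and no reset: what is moved stays moved. The work goes in short steps, Python scripts to look and compute and a tool call to move; the robot and the scene stay as the last step left them, time stands still between calls to the robot, and variables do not carry over. Pictures are saved under pics/ and viewed, at most 10 in all, crops included, and the job is handed in when it is done.

Besides the shell and the picture viewer there is one more tool, called after "Call:" as a command line: name --argument value ..., lists and objects as JSON in quotes. servo_tool: Moves the arm, as the interface text tells. Its arguments: {"type":"object","properties":{"increments":{"type":"array"},"grip":{"type":"number"}},"required":["increments"]}

```bash
mkdir -p pics; ls; cat > h.py <<'E'
import numpy as np,cv2
from bench import status,optics,ticket
def cam(n):
    m=optics.camera_model(n);return {k:np.array(v) if k in('R','t') else v for k,v in m.items()}
def ray(n,u,v,z):
    m=cam(n);d=m['R'].T@np.array([(u-m['cx'])/m['fx'],(v-m['cy'])/m['fy'],1]);c=-m['R'].T@m['t']
    return c+d*(z-c[2])/d[2]
def proj(n,X):
    m=cam(n);p=m['R']@np.array(X)+m['t'];return np.array([m['fx']*p[0]/p[2]+m['cx'],m['fy']*p[1]/p[2]+m['cy']])
def save(n,f):
    im=optics.grab_frame(n);cv2.imwrite('pics/'+f,cv2.cvtColor(im,cv2.COLOR_RGB2BGR));return im
E
python3 - <<'E'
from h import *
print(status.observe())
a=save('top','t0.png');b=save('side','s0.png')
for n in('top','side'):
    m=cam(n);print(n,-m['R'].T@m['t'],m['fx'],m['R'])
big=cv2.resize(cv2.cvtColor(a,cv2.COLOR_RGB2BGR),(800,600),interpolation=cv2.INTER_CUBIC);cv2.imwrite('pics/t0b.png',big)
big=cv2.resize(cv2.cvtColor(b,cv2.COLOR_RGB2BGR),(800,600),interpolation=cv2.INTER_CUBIC);cv2.imwrite('pics/s0b.png',big)
E
```

```text
pics
{'t': 0.0, 'joints': array([-1.38103552,  0.46838224, -0.01158301,  1.60363371,  0.0060237 ,
        1.07139778, -0.05630827]), 'qd': array([ 1.08442152e-03, -6.64407256e-04, -6.10809819e-05, -1.67491460e-04,
        8.05117632e-04,  4.82295492e-04,  5.37903341e-04]), 'effort': array([ 1.11503398e-04, -5.32373500e+01,  2.17839639e-02, -2.51307482e+01,
        1.14960273e-02,  7.60079274e-03, -1.49053182e-05]), 'ee_pos': array([0.14988317, 0.63187463, 0.21323089]), 'tcp_rot': array([-3.13981195e+00,  1.54344093e-04,  2.90875349e+00]), 'force': array([0.08506028, 0.75637808, 0.30567093]), 'torque': array([ 0.02093825, -0.03404856,  0.07587025]), 'gripper_force': 0.0, 'grip_width': 0.08514166341012744}
top [0.02703856 0.10695461 1.54915246] 459.0643005070582 [[-0.08116189 -0.99668471  0.00568717]
 [-0.94166939  0.07480961 -0.32811932]
 [ 0.32660606 -0.03198622 -0.94461916]]
side [0.5713558  1.22669184 1.06265524] 432.712768154526 [[-0.9992459   0.03834405  0.00611331]
 [ 0.01889408  0.61772129 -0.7861701 ]
 [-0.03392127 -0.78546174 -0.61797994]]
```

View pics/t0b.png

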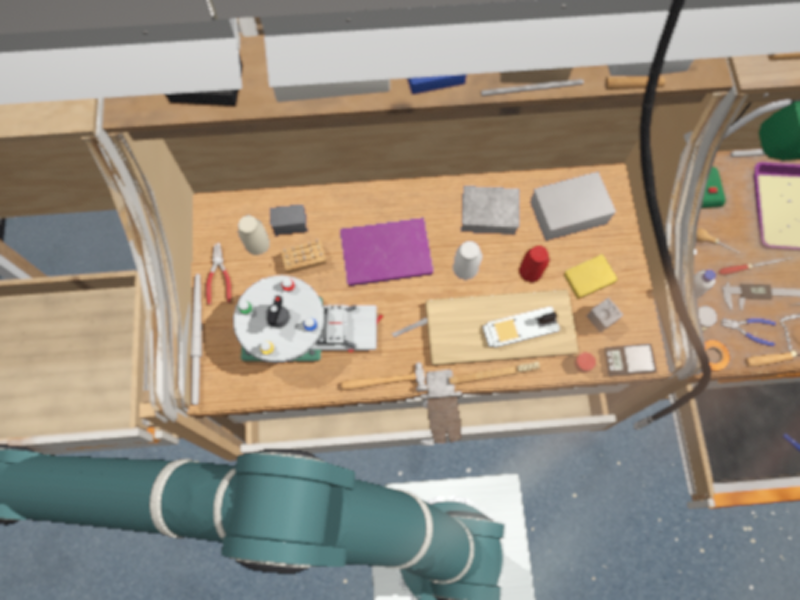

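View pics/s0b.png

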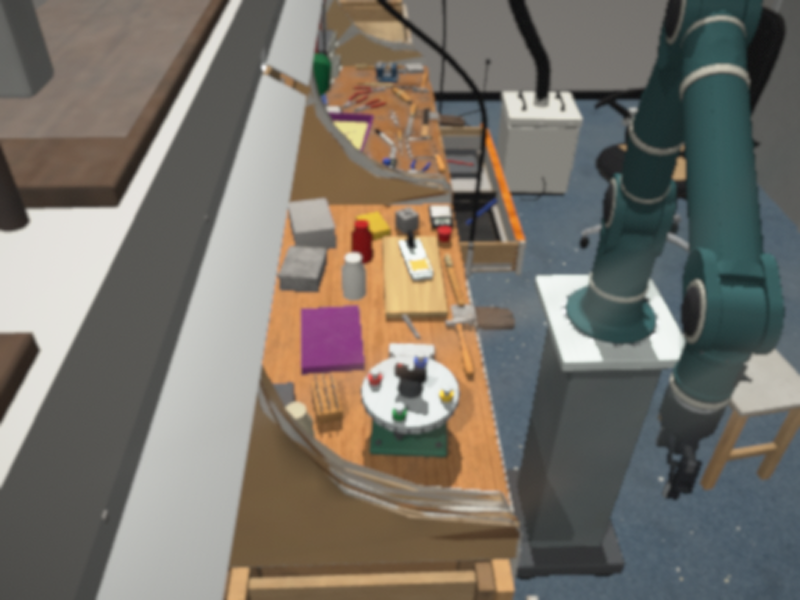

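The top view shows the turret at about (280,317) in the enlarged image, with the red stamp at (289,286) on the far side. The lane runs right to about (377,328). The carrier is at (520,327) with its nose to the left and its black grip at (547,319).

```bash
cat > meas.py <<'E'
from h import *
def blobs(im,box,lo,hi,lo2=None,hi2=None,mn=3):
    h=cv2.cvtColor(im,cv2.COLOR_RGB2HSV);m=cv2.inRange(h,lo,hi)
    if lo2: m|=cv2.inRange(h,lo2,hi2)
    k=np.zeros_like(m);x0,y0,x1,y1=box;k[y0:y1,x0:x1]=m[y0:y1,x0:x1]
    n,l,s,c=cv2.connectedComponentsWithStats(k)
    return [(c[i].round(2),int(s[i,4])) for i in range(1,n) if s[i,4]>=mn]
C=dict(red=((0,120,90),(8,255,255),(172,120,90),(180,255,255)),blue=((105,100,60),(130,255,255)),yellow=((20,110,120),(33,255,255)),green=((55,100,50),(85,255,255)))
E
python3 - <<'E'
from meas import *
a=cv2.cvtColor(cv2.imread('pics/t0.png'),cv2.COLOR_BGR2RGB);b=cv2.cvtColor(cv2.imread('pics/s0.png'),cv2.COLOR_BGR2RGB)
for k,v in C.items():
    for n,im,box in(('top',a,(145,170,245,235)),('side',b,(225,222,300,275))):
        for c,s in blobs(im,box,*v): print(k,n,c,s,ray(n,*c,.112).round(4))
c1=cv2.resize(cv2.cvtColor(a[165:240,145:380],cv2.COLOR_RGB2BGR),None,fx=3.4,fy=3.4,interpolation=cv2.INTER_CUBIC)
c2=cv2.resize(cv2.cvtColor(b[140:300,215:300],cv2.COLOR_RGB2BGR),None,fx=3.4,fy=3.4,interpolation=cv2.INTER_CUBIC)
o=np.zeros((600,800,3),np.uint8);o[:255,:799]=c1[:255,:799]
c2=cv2.resize(c2,None,fx=.62,fy=.62);o[258:258+c2.shape[0],:c2.shape[1]]=c2
c3=cv2.resize(cv2.cvtColor(a[185:230,200:250],cv2.COLOR_RGB2BGR),None,fx=7,fy=7,interpolation=cv2.INTER_CUBIC)
o[258:258+315,200:550]=c3
c4=cv2.resize(cv2.cvtColor(b[145:200,245:285],cv2.COLOR_RGB2BGR),None,fx=6,fy=6,interpolation=cv2.INTER_CUBIC)
o[258:258+330,555:795]=c4
cv2.imwrite('pics/crop.png',o)
# carrier
h=cv2.cvtColor(a,cv2.COLOR_RGB2HSV)
box=a[190:228,300:365];hb=h[190:228,300:365]
m=((hb[...,1]<50)&(hb[...,2]>150)).astype(np.uint8)
print('white',m.sum());
br=((hb[...,0]>15)&(hb[...,0]<30)&(hb[...,1]>140)&(hb[...,2]>150)).astype(np.uint8);print('brass',[(c,s) for c,s in blobs(a,(305,195,350,225),(15,140,150),(30,255,255))])
dk=(hb[...,2]<70).astype(np.uint8)
for nm,q in(('white',m),('dark',dk)):
    n,l,s,c=cv2.connectedComponentsWithStats(q)
    for i in range(1,n):
        if s[i,4]>8: print(nm,c[i]+[300,190],s[i])
E
```

```text
red top [145.9  184.22] 51 [0.5705 0.4214 0.112 ]
red top [184.53 184.07] 15 [0.5609 0.2935 0.112 ]
red top [177.5 191. ] 6 [0.5384 0.3174 0.112 ]
red top [242.8 202.9] 10 [0.4801 0.1052 0.112 ]
red top [224.   224.25] 4 [0.4129 0.1708 0.112 ]
red side [239.31 242.81] 26 [0.572  0.3101 0.112 ]
blue top [198.67 209.07] 15 [0.4705 0.2502 0.112 ]
blue side [268.3 232.1] 10 [0.4814 0.2672 0.112 ]
yellow top [171.6 224.1] 10 [0.4269 0.3392 0.112 ]
yellow side [285.4  253.49] 35 [0.4369 0.3577 0.112 ]
green top [157.75 198.25] 8 [0.5183 0.3827 0.112 ]
green side [254.75 265.88] 24 [0.5291 0.4022 0.112 ]
green side [241.17 273.67] 6 [0.5683 0.4293 0.112 ]
white 576
brass []
white [333.30729167 209.08854167] [  9   6  50  26 576]
dark [349.72222222 203.66666667] [45 11 10  6 36]
```

View pics/crop.png

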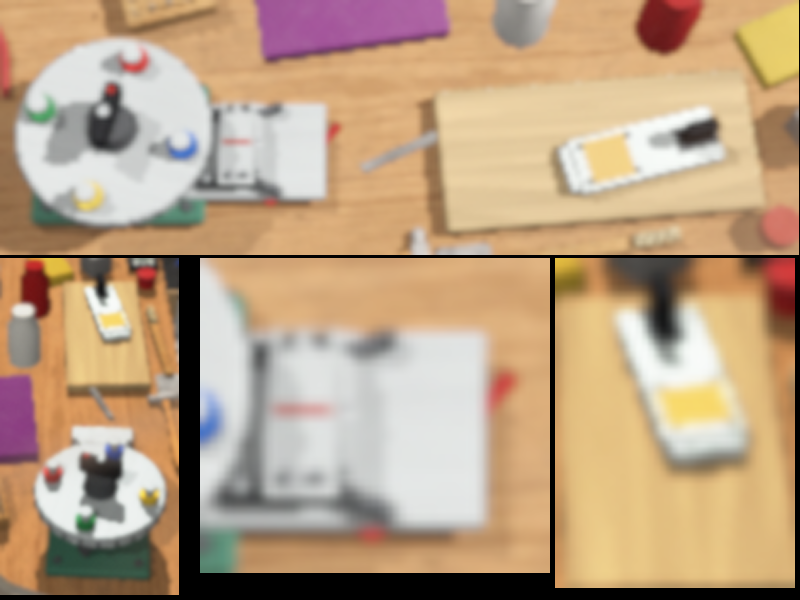

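The crops show the red bridge mark at about (210–219, 206.6) in top pixels. The outer plate corners are at about (241.4,195.3) and (240.7,223.4). The carrier's nose points left and tilts slightly towards the robot. I'll triangulate these next.

```bash
cat >> meas.py <<'E'
def tri(p,q):
    A=[];b=[]
    for n,(u,v) in(('top',p),('side',q)):
        m=cam(n);d=m['R'].T@np.array([(u-m['cx'])/m['fx'],(v-m['cy'])/m['fy'],1]);d/=np.linalg.norm(d);c=-m['R'].T@m['t']
        P=np.eye(3)-np.outer(d,d);A.append(P);b.append(P@c)
    return np.linalg.solve(sum(A),sum(b))
E
python3 - <<'E'
from meas import *
a=cv2.cvtColor(cv2.imread('pics/t0.png'),cv2.COLOR_BGR2RGB);b=cv2.cvtColor(cv2.imread('pics/s0.png'),cv2.COLOR_BGR2RGB)
T=dict(r=((184.53,184.07),(239.31,242.81)),b=((198.67,209.07),(268.3,232.1)),y=((171.6,224.1),(285.4,253.49)),g=((157.75,198.25),(254.75,265.88)))
P={k:tri(*v) for k,v in T.items()}
for k in P: print(k,P[k].round(4))
print('axis',((P['r']+P['y'])/2).round(4),((P['b']+P['g'])/2).round(4),'d',np.linalg.norm(P['r']-P['y']),np.linalg.norm(P['b']-P['g']))
# axis via planes z=.105 top only
for z in(.100,.105): print(z,[ray('top',*T[k][0],z).round(4)[:2] for k in 'rbyg'],np.mean([ray('top',*T[k][0],z) for k in 'rbyg'],0).round(4),np.mean([ray('side',*T[k][1],z) for k in 'rbyg'],0).round(4))
# disc ellipse in both
for n,im,box in(('top',a,(146,172,212,236)),('side',b,(228,226,298,280))):
    h=cv2.cvtColor(im,cv2.COLOR_RGB2HSV);m=((h[...,1]<45)&(h[...,2]>120)).astype(np.uint8);k=np.zeros_like(m);x0,y0,x1,y1=box;k[y0:y1,x0:x1]=m[y0:y1,x0:x1]
    c=max(cv2.findContours(k,0,1)[0],key=cv2.contourArea);e=cv2.fitEllipse(cv2.convexHull(c)) ;print(n,e,ray(n,*e[0],.097).round(4))
# plate
e1,e2=ray('top',241.4,195.3,.024),ray('top',240.7,223.4,.024);print('plate end',e1.round(4),e2.round(4),np.linalg.norm(e1-e2),((e1+e2)/2).round(4))
for u in(210.4,214.6,218.9):print('mark',ray('top',u,206.6,.054).round(4))
# red mark centroid
print(blobs(a,(205,200,225,213),(0,60,120),(10,255,255),(170,60,120),(180,255,255)))
# carrier white+brass minrect
h=cv2.cvtColor(a,cv2.COLOR_RGB2HSV);k=np.zeros(h.shape[:2],np.uint8)
m=((h[...,1]<60)&(h[...,2]>150))|((h[...,1]>115)&(h[...,2]>190));k[194:224,306:362]=m[194:224,306:362]
k=cv2.morphologyEx(k,cv2.MORPH_CLOSE,np.ones((3,3)))
c=max(cv2.findContours(k,0,1)[0],key=cv2.contourArea);r=cv2.minAreaRect(c);q=[ray('top',*p,.034) for p in cv2.boxPoints(r)]
print('carrier',r,np.array(q).round(4).tolist(),np.mean(q,0),[np.linalg.norm(q[i]-q[i-1]).round(4) for i in range(4)])
br=blobs(a,(306,194,350,224),(15,90,190),(30,255,255));print(br,[ray('top',*x[0],.034).round(4) for x in br])
d=blobs(a,(340,195,362,215),(0,0,0),(180,255,75));print(d,[ray('top',*x[0],.070).round(4) for x in d])
E
```

```text
r [0.5697 0.2951 0.095 ]
b [0.4779 0.2513 0.095 ]
y [0.4332 0.3418 0.0938]
g [0.5267 0.386  0.0923]
axis [0.5015 0.3184 0.0944] [0.5023 0.3186 0.0936] d 0.1443225629651053 0.1433611308899788
0.1 [array([0.5654, 0.2951]), array([0.4742, 0.2514]), array([0.4302, 0.3412]), array([0.5224, 0.385 ])] [0.4981 0.3182 0.1   ] [0.504 0.323 0.1  ]
0.105 [array([0.5635, 0.2944]), array([0.4727, 0.2509]), array([0.4288, 0.3404]), array([0.5207, 0.3841])] [0.4964 0.3174 0.105 ] [0.5043 0.3277 0.105 ]
top ((181.43521118164062, 204.64288330078125), (55.6142692565918, 66.7781982421875), 98.3329086303711) [0.4949 0.3079 0.097 ]
side ((262.3087463378906, 249.67376708984375), (50.265830993652344, 62.128326416015625), 86.54385375976562) [0.503  0.3264 0.097 ]
plate end [0.5361 0.108  0.024 ] [0.435  0.1175 0.024 ] 0.1015145099043237 [0.4855 0.1128 0.024 ]
mark [0.494  0.2159 0.054 ]
mark [0.4929 0.2017 0.054 ]
mark [0.4917 0.1871 0.054 ]
[]
carrier ((333.0882568359375, 208.85296630859375), (17.705097198486328, 48.264591217041016), 75.96376037597656) [[0.4754, -0.1168, 0.034], [0.5048, -0.2846, 0.034], [0.4419, -0.2899, 0.034], [0.4134, -0.1242, 0.034]] [ 0.45885348 -0.20386729  0.034     ] [np.float64(0.0624), np.float64(0.1704), np.float64(0.0632), np.float64(0.1682)]
[(array([323.5, 211. ]), 116)] [array([ 0.4536, -0.1695,  0.034 ])]
[(array([349.82, 203.62]), 40)] [array([ 0.4621, -0.255 ,  0.07  ])]
```

```bash
cat > go.py <<'E'
import sys
from h import *
from scipy.spatial.transform import Rotation as Ro
s=status.observe();x,y,z,yaw=map(float,sys.argv[1:5])
R=Ro.from_euler('xyz',s['tcp_rot']);T=Ro.from_euler('xyz',[np.pi,0,np.radians(yaw)])
print('t',s['t'],'pos',s['ee_pos'].round(4),'rot',np.degrees(s['tcp_rot']).round(2),'F',s['force'].round(1),'w',round(s['grip_width'],4),'gf',s['gripper_force'])
print('shift',(R.inv().apply(np.array([x,y,z])-s['ee_pos'])/.5).round(4),'turn',((R.inv()*T).as_rotvec()/np.pi).round(4))
E
python3 go.py .501 .319 .214 160.6
```

```text
t 0.1 pos [0.1499 0.6319 0.2133] rot [-1.7990e+02  1.0000e-02  1.6666e+02] F [ 0.3  0.1 -0.2] w 0.0852 gf 0.0
shift [-8.276e-01 -4.469e-01 -5.000e-04] turn [-0.0005  0.0001  0.0336]
```

Call:
servo_tool --increments '[{"x":-0.03,"y":-0.03,"z":-0.02},{"x":-0.08,"y":-0.08,"z":-0.05},{"x":-0.13,"y":-0.13,"z":-0.08},{"x":-0.18,"y":-0.18,"z":-0.09},{"x":-0.23,"y":-0.23,"z":-0.09},{"x":-0.28,"y":-0.28,"z":-0.09},{"x":-0.32,"y":-0.32,"z":-0.09},{"x":-0.35,"y":-0.35,"z":-0.09}]' --grip 1

```text
validation failed for argument at $.in...
```

```bash
python3 go.py .501 .319 .205 160.6
```

```text
t 0.1 pos [0.1499 0.6319 0.2133] rot [-1.7990e+02  1.0000e-02  1.6666e+02] F [ 0.3  0.1 -0.2] w 0.0852 gf 0.0
shift [-0.8276 -0.4469  0.0175] turn [-0.0005  0.0001  0.0336]
```

Call:
servo_tool --increments '[{"x":-0.03,"y":-0.03,"z":-0.02,"ax":0,"ay":0,"az":0},{"x":-0.08,"y":-0.08,"z":-0.05,"ax":0,"ay":0,"az":0},{"x":-0.13,"y":-0.13,"z":-0.08,"ax":0,"ay":0,"az":0},{"x":-0.18,"y":-0.18,"z":-0.09,"ax":0,"ay":0,"az":0},{"x":-0.23,"y":-0.23,"z":-0.09,"ax":0,"ay":0,"az":0},{"x":-0.28,"y":-0.28,"z":-0.09,"ax":0,"ay":0,"az":0},{"x":-0.32,"y":-0.32,"z":-0.09,"ax":0,"ay":0,"az":0},{"x":-0.35,"y":-0.35,"z":-0.09,"ax":0,"ay":0,"az":0}]' --grip 1

```text
t: 0.77
ee_pos: [0.2814, 0.4189, 0.2591]
tcp_rot: [-3.141, 0.0, 2.906]
force: [-1.1, -0.5, -0.0]
grip_width: 0.0851
gripper_force: 0.0
```

```bash
python3 go.py .501 .319 .205 160.6
```

```text
t 0.7667 pos [0.2814 0.4189 0.2591] rot [-1.7995e+02  2.0000e-02  1.6650e+02] F [-1.1 -0.5 -0. ] w 0.0851 gf 0.0
shift [-0.4736 -0.0917  0.1084] turn [-0.0003  0.0001  0.0328]
```

Call:
servo_tool --increments '[{"x":-0.05,"y":-0.01,"z":0,"ax":0,"ay":0,"az":0.005},{"x":-0.12,"y":-0.02,"z":0,"ax":0,"ay":0,"az":0.01},{"x":-0.19,"y":-0.035,"z":0.02,"ax":0,"ay":0,"az":0.015},{"x":-0.27,"y":-0.05,"z":0.04,"ax":0,"ay":0,"az":0.02},{"x":-0.35,"y":-0.065,"z":0.06,"ax":0,"ay":0,"az":0.025},{"x":-0.42,"y":-0.08,"z":0.08,"ax":0,"ay":0,"az":0.03},{"x":-0.46,"y":-0.09,"z":0.1,"ax":0,"ay":0,"az":0.033},{"x":-0.474,"y":-0.092,"z":0.108,"ax":0,"ay":0,"az":0.033}]'

```text
t: 1.43
ee_pos: [0.5027, 0.3183, 0.2033]
tcp_rot: [-3.138, 0.001, 2.799]
force: [-0.3, -0.1, -0.7]
grip_width: 0.0854
gripper_force: 0.0
```

```bash
python3 go.py .501 .319 .151 160.6; python3 - <<'E'
from h import *
a=save('top','t1.png');b=save('side','s1.png')
o=np.zeros((480,800,3),np.uint8)
o[:,:400]=cv2.resize(cv2.cvtColor(a[150:246,140:220],cv2.COLOR_RGB2BGR),(400,480),interpolation=cv2.INTER_CUBIC)
o[:,400:]=cv2.resize(cv2.cvtColor(b[190:286,225:305],cv2.COLOR_RGB2BGR),(400,480),interpolation=cv2.INTER_CUBIC)
cv2.imwrite('pics/c1.png',o)
E
```

```text
t 1.4333 pos [0.5027 0.3183 0.2033] rot [-1.7981e+02  4.0000e-02  1.6035e+02] F [-0.3 -0.1 -0.7] w 0.0854 gf 0.0
shift [0.0038 0.0006 0.1045] turn [-0.0011  0.0002 -0.0014]
```

View pics/c1.png

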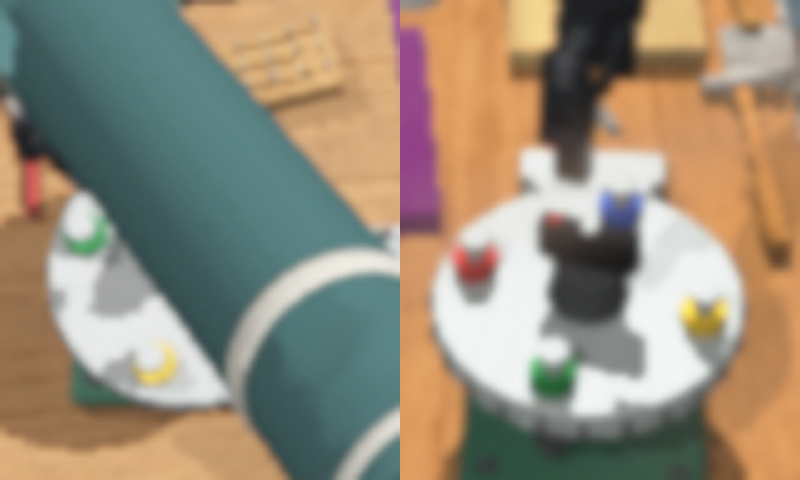

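The side view shows the fingers straddling above the handle (bar at about (590,240) in the crop, dot end to the left), which is consistent. I'll descend and grip.

Call:
servo_tool --increments '[{"x":0,"y":0,"z":0.02,"ax":0,"ay":0,"az":0},{"x":0,"y":0,"z":0.04,"ax":0,"ay":0,"az":0},{"x":0,"y":0,"z":0.06,"ax":0,"ay":0,"az":0},{"x":0,"y":0,"z":0.08,"ax":0,"ay":0,"az":0},{"x":0,"y":0,"z":0.095,"ax":0,"ay":0,"az":0},{"x":0,"y":0,"z":0.104,"ax":0,"ay":0,"az":0},{"x":0,"y":0,"z":0.104,"ax":0,"ay":0,"az":0},{"x":0,"y":0,"z":0.104,"ax":0,"ay":0,"az":0}]'

```text
t: 2.2
ee_pos: [0.4998, 0.3224, 0.153]
tcp_rot: [-3.141, -0.0, 2.805]
force: [0.4, -0.1, 0.7]
grip_width: 0.0853
gripper_force: 0.0
```

Call:
servo_tool --increments '[{"x":0,"y":0,"z":0,"ax":0,"ay":0,"az":0},{"x":0,"y":0,"z":0,"ax":0,"ay":0,"az":0},{"x":0,"y":0,"z":0,"ax":0,"ay":0,"az":0},{"x":0,"y":0,"z":0,"ax":0,"ay":0,"az":0},{"x":0,"y":0,"z":0,"ax":0,"ay":0,"az":0},{"x":0,"y":0,"z":0,"ax":0,"ay":0,"az":0},{"x":0,"y":0,"z":0,"ax":0,"ay":0,"az":0},{"x":0,"y":0,"z":0,"ax":0,"ay":0,"az":0}]' --grip -1

```text
t: 2.87
ee_pos: [0.4999, 0.3224, 0.1533]
tcp_rot: [3.141, 0.0, 2.805]
force: [0.2, -0.5, 0.1]
grip_width: -0.0003
gripper_force: 0.0
```

```bash
python3 - <<'E'
from h import *
s=status.observe();print(s)
a=save('top','t2.png');b=save('side','s2.png')
o=np.zeros((480,800,3),np.uint8)
o[:,:400]=cv2.resize(cv2.cvtColor(a[150:246,140:220],cv2.COLOR_RGB2BGR),(400,480),interpolation=cv2.INTER_CUBIC)
o[:,400:]=cv2.resize(cv2.cvtColor(b[190:286,225:305],cv2.COLOR_RGB2BGR),(400,480),interpolation=cv2.INTER_CUBIC)
cv2.imwrite('pics/c2.png',o)
p=s['ee_pos'];print(proj('side',p),proj('side',p-[0,0,.022]),proj('side',[.501,.319,.147]))
E
```

```text
{'t': 2.8667, 'joints': array([-0.78762133,  0.44345962,  0.20495041,  1.80767362, -0.11156942,
        0.9015104 ,  0.70163193]), 'qd': array([ 8.32274054e-05,  5.36180579e-04, -1.14466898e-03,  5.01606677e-05,
       -4.37361696e-04,  1.09129934e-03,  5.53499913e-04]), 'effort': array([ 3.42332401e-03, -4.84241974e+01,  2.59503365e+00, -2.23477668e+01,
        1.03134516e-02,  7.94306470e-04, -8.45931794e-06]), 'ee_pos': array([0.49990073, 0.32236431, 0.15325316]), 'tcp_rot': array([3.14149218e+00, 7.92644145e-05, 2.80506171e+00]), 'force': array([ 0.17740064, -0.49104753,  0.10509538]), 'torque': array([-0.005295  , -0.04221618, -0.00096387]), 'gripper_force': 0.0, 'grip_width': -0.0002728351569717665}
[263.64635043 235.45604632] [263.48953398 240.7100572 ] [263.16546036 236.15587333]
```

View pics/c2.png

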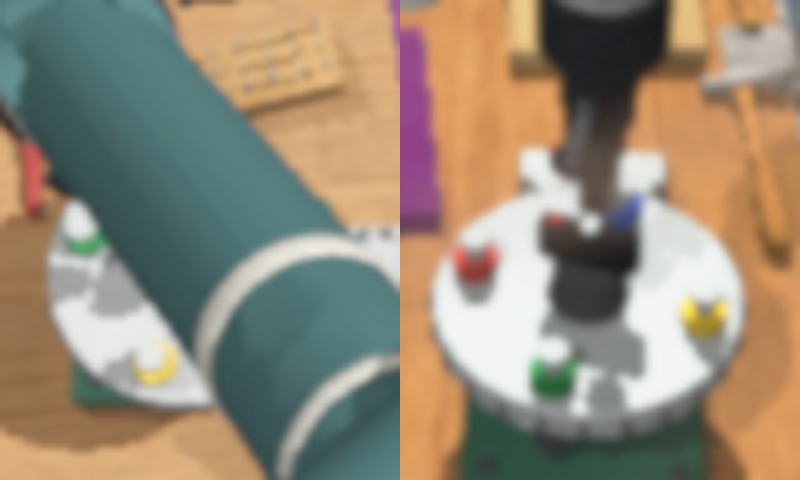

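The closed fingertips look as if they end at about (595,222) in the crop, at the top edge of the bar. I'll check that numerically.

```bash
python3 - <<'E'
from h import *
b=cv2.imread('pics/s1.png');c=cv2.imread('pics/s2.png')
q=lambda p:((np.array(p)-[225,190])*5+[400,0]).round(0)
for z in(.181,.194,.207):print('open near/far',z,q(proj('side',[.5027+.014,.3183+.04,z])),q(proj('side',[.5027-.014,.3183-.04,z])))
for z in(.131,.155):print('shut',z,q(proj('side',[.4999,.3224,z])))
print('tip ray at z .131',ray('side',264.3,234.5,.131),'if at .1557',ray('side',264.3,234.5,.1557))
u=np.array([.94,-.34]);print('bar ends top',[q(proj('side',[.501+s*.032*u[0],.319+s*.032*u[1],.155])) for s in(1,-1)])
d=cv2.absdiff(b,c).max(2)[190:286,225:305]
o=np.hstack([cv2.resize(x[215:255,245:285],(400,400),interpolation=cv2.INTER_NEAREST) for x in(b,c)])
cv2.imwrite('pics/c3.png',o)
E
```

```text
open near/far 0.181 [568. 238.] [609. 141.]
open near/far 0.194 [569. 222.] [609. 125.]
open near/far 0.207 [569. 206.] [610. 109.]
shut 0.131 [592. 254.]
shut 0.155 [593. 225.]
tip ray at z .131 [0.49594189 0.29625118 0.131     ] if at .1557 [0.49794126 0.32091898 0.1557    ]
bar ends top [array([539., 209.]), array([643., 233.])]
```

View pics/c3.png

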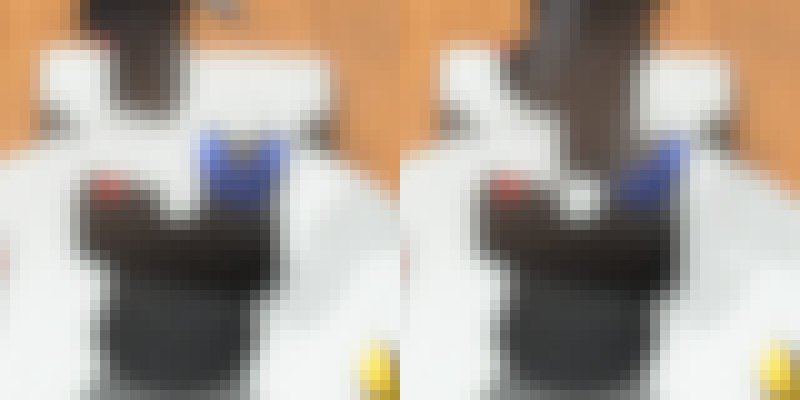

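```bash
python3 - <<'E'
from h import *
# start pose: where should the fingertips be, in 800x600 picture of s0
t=np.array([.23,.973,0])
for z in (.191,.204,.24):
  for s in(-.045,0,.045): print(z,s,(proj('side',np.array([.15,.632,z])+s*t)*1.5625).round())
b=cv2.imread('pics/s0.png');g=b.max(2)
sub=g[270:330,415:460];m=sub<45
ys,xs=np.nonzero(m);print('dark lowest rows',[(int(y+270),int(xs[ys==y].min()+415),int(xs[ys==y].max()+415)) for y in sorted(set(ys))][-25:])
print('screw?',proj('top',[.501,.319,.155]))
E
```

```text
0.191 -0.045 [653. 467.]
0.191 0 [656. 491.]
0.191 0.045 [659. 517.]
0.204 -0.045 [655. 462.]
0.204 0 [658. 486.]
0.204 0.045 [661. 512.]
0.24 -0.045 [661. 447.]
0.24 0 [664. 471.]
0.24 0.045 [668. 497.]
dark lowest rows [(294, 437, 438), (295, 436, 438), (296, 434, 438), (297, 433, 438), (298, 434, 446), (299, 434, 446), (300, 434, 446), (301, 433, 445), (302, 433, 445), (303, 429, 445), (304, 429, 444), (305, 429, 444), (306, 429, 443), (307, 429, 443), (308, 429, 443), (309, 430, 442), (310, 430, 442), (311, 430, 442), (312, 430, 441), (313, 429, 441), (314, 429, 441), (315, 428, 434), (316, 428, 433), (317, 428, 433), (318, 431, 432)]
screw? [175.20387051 197.71236734]
```

Call:
servo_tool --increments '[{"x":0,"y":0,"z":0,"ax":0,"ay":0,"az":0},{"x":0,"y":0,"z":0,"ax":0,"ay":0,"az":0},{"x":0,"y":0,"z":0,"ax":0,"ay":0,"az":0},{"x":-0.002,"y":-0.003,"z":0,"ax":0,"ay":0,"az":0},{"x":-0.004,"y":-0.006,"z":0,"ax":0,"ay":0,"az":0},{"x":-0.004,"y":-0.006,"z":0,"ax":0,"ay":0,"az":0},{"x":-0.004,"y":-0.006,"z":0.01,"ax":0,"ay":0,"az":0},{"x":-0.004,"y":-0.006,"z":0.02,"ax":0,"ay":0,"az":0}]' --grip 1

```text
t: 3.63
ee_pos: [0.501, 0.319, 0.1431]
tcp_rot: [3.141, 0.0, 2.805]
force: [0.3, -0.5, -0.2]
grip_width: 0.0855
gripper_force: 0.0
```

Call:
servo_tool --increments '[{"x":0,"y":0,"z":0.005,"ax":0,"ay":0,"az":0},{"x":0,"y":0,"z":0.01,"ax":0,"ay":0,"az":0},{"x":0,"y":0,"z":0.015,"ax":0,"ay":0,"az":0},{"x":0,"y":0,"z":0.02,"ax":0,"ay":0,"az":0},{"x":0,"y":0,"z":0.025,"ax":0,"ay":0,"az":0},{"x":0,"y":0,"z":0.03,"ax":0,"ay":0,"az":0},{"x":0,"y":0,"z":0.03,"ax":0,"ay":0,"az":0},{"x":0,"y":0,"z":0.03,"ax":0,"ay":0,"az":0}]'

```text
t: 4.3
ee_pos: [0.5007, 0.3188, 0.128]
tcp_rot: [-3.141, -0.0, 2.805]
force: [-0.6, -1.1, 0.6]
grip_width: 0.0855
gripper_force: 0.0
```

```bash
python3 - <<'E'
from h import *
s=status.observe();print(s['ee_pos'],s['force'])
b=save('side','s3.png')
o=np.hstack([cv2.resize(b[205:260,235:295],(480,440),interpolation=cv2.INTER_CUBIC)[:,:,::-1]])
cv2.imwrite('pics/c4.png',o)
E
```

```text
[0.50072305 0.31881823 0.1280466 ] [-0.59480565 -1.05146451  0.58683214]
```

View pics/c4.png

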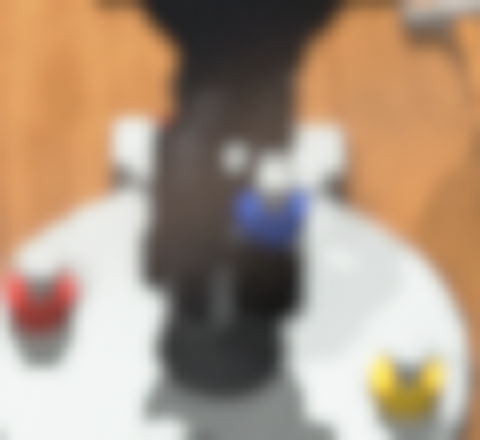

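The near finger now covers the dot end of the bar, with its tip at about (170,290) in the crop, so the fingers straddle the bar. I'll close.

Call:
servo_tool --increments '[{"x":0,"y":0,"z":0,"ax":0,"ay":0,"az":0},{"x":0,"y":0,"z":0,"ax":0,"ay":0,"az":0},{"x":0,"y":0,"z":0,"ax":0,"ay":0,"az":0},{"x":0,"y":0,"z":0,"ax":0,"ay":0,"az":0},{"x":0,"y":0,"z":0,"ax":0,"ay":0,"az":0},{"x":0,"y":0,"z":0,"ax":0,"ay":0,"az":0},{"x":0,"y":0,"z":0,"ax":0,"ay":0,"az":0},{"x":0,"y":0,"z":0,"ax":0,"ay":0,"az":0}]' --grip -1

```text
t: 5.02
ee_pos: [0.5017, 0.3216, 0.1288]
tcp_rot: [3.137, 0.002, 2.806]
force: [2.7, 5.1, -0.8]
grip_width: 0.0137
gripper_force: 59.3
```

Call:
servo_tool --increments '[{"x":0,"y":0.006,"z":0,"ax":0,"ay":0,"az":0.01},{"x":0,"y":0.006,"z":0,"ax":0,"ay":0,"az":0.035},{"x":0,"y":0.006,"z":0,"ax":0,"ay":0,"az":0.065},{"x":0,"y":0.006,"z":0,"ax":0,"ay":0,"az":0.095},{"x":0,"y":0.006,"z":0,"ax":0,"ay":0,"az":0.125},{"x":0,"y":0.006,"z":0,"ax":0,"ay":0,"az":0.155},{"x":0,"y":0.006,"z":0,"ax":0,"ay":0,"az":0.185},{"x":0,"y":0.006,"z":0,"ax":0,"ay":0,"az":0.21}]'

```text
t: 5.68
ee_pos: [0.5028, 0.323, 0.1289]
tcp_rot: [3.138, -0.0, 2.142]
force: [3.5, 2.6, -0.8]
grip_width: 0.0141
gripper_force: 59.5
```

Call:
servo_tool --increments '[{"x":0,"y":0,"z":0,"ax":0,"ay":0,"az":0.03},{"x":0,"y":0,"z":0,"ax":0,"ay":0,"az":0.06},{"x":0,"y":0,"z":0,"ax":0,"ay":0,"az":0.09},{"x":0,"y":0,"z":0,"ax":0,"ay":0,"az":0.12},{"x":0,"y":0,"z":0,"ax":0,"ay":0,"az":0.15},{"x":0,"y":0,"z":0,"ax":0,"ay":0,"az":0.18},{"x":0,"y":0,"z":0,"ax":0,"ay":0,"az":0.2},{"x":0,"y":0,"z":0,"ax":0,"ay":0,"az":0.21}]'

```text
t: 6.35
ee_pos: [0.5046, 0.3235, 0.1289]
tcp_rot: [3.135, -0.003, 1.484]
force: [6.7, 4.1, -4.9]
grip_width: 0.0143
gripper_force: 59.0
```

```bash
python3 go.py .5017 .3216 .128 85.2; python3 - <<'E'
from meas import *
b=save('side','s4.png');a=save('top','t4.png')
for k,v in C.items():
    for n,im,box in(('side',b,(225,222,300,275)),('top',a,(145,170,245,235))):
        for c,s in blobs(im,box,*v,mn=6): print(k,n,c,s,ray(n,*c,.094).round(4))
E
```

```text
t 6.35 pos [0.5046 0.3235 0.1289] rot [179.63  -0.19  85.01] F [ 6.7  4.1 -4.9] w 0.0143 gf 59.01468873023987
shift [-0.0042 -0.0054  0.0017] turn [ 0.0021 -0.0011 -0.001 ]
red top [242.8 202.9] 10 [0.4858 0.1052 0.094 ]
red top [199.69 204.  ] 13 [0.4933 0.2479 0.094 ]
blue side [286.17 248.81] 36 [0.4302 0.3224 0.094 ]
yellow side [262.07 266.39] 44 [0.5071 0.3892 0.094 ]
green side [238.   248.25] 8 [0.5763 0.3153 0.094 ]
```

Turret is at the lane within about 2°. I'll release and rise.

Call:
servo_tool --increments '[{"x":0,"y":0,"z":0,"ax":0,"ay":0,"az":0},{"x":0,"y":0,"z":0,"ax":0,"ay":0,"az":0},{"x":0,"y":0,"z":0,"ax":0,"ay":0,"az":0},{"x":0,"y":0,"z":0,"ax":0,"ay":0,"az":0},{"x":0,"y":0,"z":0,"ax":0,"ay":0,"az":0},{"x":0,"y":0,"z":-0.02,"ax":0,"ay":0,"az":0},{"x":0,"y":0,"z":-0.07,"ax":0,"ay":0,"az":0},{"x":0,"y":0,"z":-0.14,"ax":0,"ay":0,"az":0}]' --grip 1

```text
t: 7.12
ee_pos: [0.5, 0.3205, 0.1971]
tcp_rot: [-3.138, 0.004, 1.485]
force: [0.2, -0.0, 0.1]
grip_width: 0.0856
gripper_force: 0.0
```

```bash
python3 - <<'E'
from meas import *
a=cv2.cvtColor(cv2.imread('pics/t0.png'),cv2.COLOR_BGR2RGB);b=cv2.cvtColor(cv2.imread('pics/s0.png'),cv2.COLOR_BGR2RGB)
def rect(n,im,box,f,z):
    h=cv2.cvtColor(im,cv2.COLOR_RGB2HSV).astype(int);m=f(h).astype(np.uint8);k=np.zeros_like(m);x0,y0,x1,y1=box;k[y0:y1,x0:x1]=m[y0:y1,x0:x1]
    c=max(cv2.findContours(k,0,1)[0],key=cv2.contourArea);P=np.array([ray(n,*p[0],z)[:2] for p in c],np.float32)
    M=cv2.moments(k,True);u=np.array([M['m10']/M['m00'],M['m01']/M['m00']])
    r=cv2.minAreaRect(P*1000);print(n,r,'centroid',u.round(2),ray(n,*u,z).round(4));return u
brass=lambda h:(h[...,0]>15)&(h[...,0]<32)&(h[...,1]>90)&(h[...,2]>190)
body=lambda h:((h[...,1]<60)&(h[...,2]>150))|brass(h)
dark=lambda h:h[...,2]<75
B=[rect('top',a,(306,194,350,224),brass,.034),rect('side',b,(258,150,285,182),brass,.034)]
print('brass',tri(*B).round(4))
rect('top',a,(306,194,362,224),body,.034);rect('side',b,(250,148,285,182),body,.034)
D=[rect('top',a,(340,195,362,215),dark,.06),rect('side',b,(255,148,275,165),dark,.06)];print('grip',tri(*D).round(4))
E
python3 go.py .462 -.255 .19 99
```

```text
top ((453.6102600097656, -169.48321533203125), (37.082305908203125, 36.68334197998047), 10.359922409057617) centroid [323.55 211.  ] [ 0.4536 -0.1697  0.034 ]
side ((443.0528564453125, -193.82501220703125), (207.28187561035156, 98.36470031738281), 88.25199127197266) centroid [272.91 167.6 ] [ 0.4312 -0.1777  0.034 ]
brass [ 0.4407 -0.1637  0.049 ]
top ((458.8746337890625, -203.35775756835938), (62.84669876098633, 167.26626586914062), 9.741805076599121) centroid [331.64 209.36] [ 0.4572 -0.1983  0.034 ]
side ((458.51824951171875, -194.29698181152344), (207.28187561035156, 129.31002807617188), 88.25202941894531) centroid [265.35 166.9 ] [ 0.4613 -0.1833  0.034 ]
top ((464.6398620605469, -257.0918273925781), (14.437726020812988, 33.87387466430664), 7.116246223449707) centroid [349.66 203.68] [ 0.4649 -0.2569  0.06  ]
side ((471.1326599121094, -249.11288452148438), (65.85713195800781, 16.664228439331055), 88.30738830566406) centroid [262.23 152.06] [ 0.4707 -0.2519  0.06  ]
grip [ 0.4685 -0.259   0.0542]
t 7.1167 pos [0.5    0.3205 0.1971] rot [-179.78    0.24   85.1 ] F [ 0.2 -0.   0.1] w 0.0856 gf 0.0
shift [-1.1533  0.0225  0.019 ] turn [-0.0014  0.0012 -0.0772]
```

Call:
servo_tool --increments '[{"x":-0.03,"y":0,"z":0,"ax":0,"ay":0,"az":0},{"x":-0.08,"y":0,"z":0,"ax":0,"ay":0,"az":-0.01},{"x":-0.15,"y":0.005,"z":0,"ax":0,"ay":0,"az":-0.02},{"x":-0.23,"y":0.01,"z":0,"ax":0,"ay":0,"az":-0.03},{"x":-0.31,"y":0.015,"z":0,"ax":0,"ay":0,"az":-0.04},{"x":-0.39,"y":0.02,"z":0,"ax":0,"ay":0,"az":-0.05},{"x":-0.47,"y":0.025,"z":0,"ax":0,"ay":0,"az":-0.06},{"x":-0.55,"y":0.03,"z":0,"ax":0,"ay":0,"az":-0.07}]'

```text
t: 7.78
ee_pos: [0.4931, 0.0445, 0.1991]
tcp_rot: [3.14, -0.001, 1.707]
force: [1.2, 0.3, -0.4]
grip_width: 0.0851
gripper_force: 0.0
```

```bash
python3 go.py .469 -.254 .15 99.9
```

```text
t 7.7833 pos [0.4931 0.0445 0.1991] rot [ 1.7991e+02 -5.0000e-02  9.7810e+01] F [ 1.2  0.3 -0.4] w 0.0851 gf 0.0
shift [-0.585  -0.1291  0.0975] turn [ 0.0005 -0.0003 -0.0116]
```

Call:
servo_tool --increments '[{"x":-0.08,"y":-0.015,"z":0,"ax":0,"ay":0,"az":0},{"x":-0.16,"y":-0.035,"z":0,"ax":0,"ay":0,"az":0},{"x":-0.24,"y":-0.055,"z":0.02,"ax":0,"ay":0,"az":-0.005},{"x":-0.32,"y":-0.07,"z":0.04,"ax":0,"ay":0,"az":-0.01},{"x":-0.4,"y":-0.09,"z":0.06,"ax":0,"ay":0,"az":-0.012},{"x":-0.48,"y":-0.105,"z":0.08,"ax":0,"ay":0,"az":-0.012},{"x":-0.55,"y":-0.12,"z":0.09,"ax":0,"ay":0,"az":-0.012},{"x":-0.585,"y":-0.13,"z":0.097,"ax":0,"ay":0,"az":-0.012}]'

```text
t: 8.45
ee_pos: [0.4669, -0.2577, 0.1502]
tcp_rot: [3.141, 0.003, 1.738]
force: [0.6, -0.8, 1.5]
grip_width: 0.0856
gripper_force: 0.0
```

```bash
python3 go.py .469 -.254 .045 99.9;python3 - <<'E'
from h import *
a=save('top','t5.png');b=save('side','s5.png')
o=np.zeros((480,800,3),np.uint8)
o[:,:400]=cv2.resize(cv2.cvtColor(a[170:242,300:360],cv2.COLOR_RGB2BGR),(400,480),interpolation=cv2.INTER_CUBIC)
o[:,400:]=cv2.resize(cv2.cvtColor(b[120:192,235:295],cv2.COLOR_RGB2BGR),(400,480),interpolation=cv2.INTER_CUBIC)
cv2.imwrite('pics/c5.png',o)
E
```

```text
t 8.45 pos [ 0.4669 -0.2577  0.1502] rot [1.7998e+02 1.6000e-01 9.9560e+01] F [ 0.6 -0.8  1.5] w 0.0856 gf 0.0
shift [0.0071 0.0053 0.2104] turn [ 0.0001  0.0009 -0.0019]
```

View pics/c5.png

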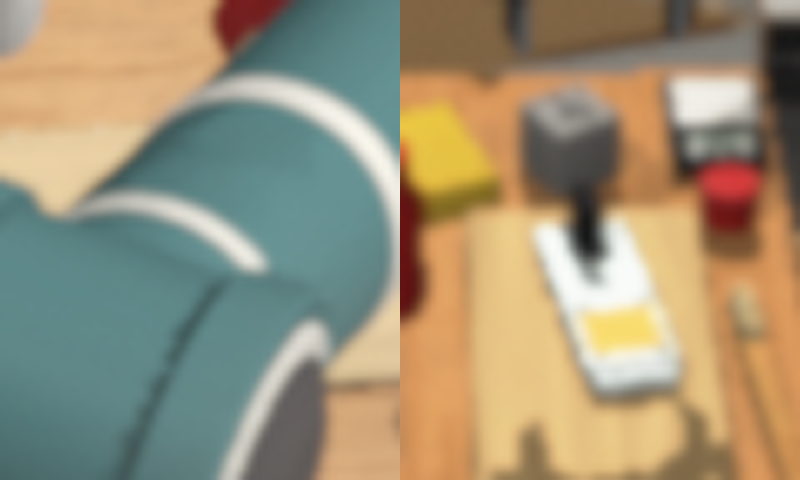

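The crop shows the carrier but no gripper at all, only its shadow near (530–700,440). So the gripper isn't where I assumed. I'll view the full frame.

```bash
cd .;python3 - <<'E'
from h import *
a=cv2.imread('pics/t5.png');b=cv2.imread('pics/s5.png')
o=np.zeros((600,800,3),np.uint8)
o[:300,:400]=cv2.resize(a,(400,300))
o[300:600,:400]=cv2.resize(b,(400,300))
o[:,400:]=cv2.resize(b[60:240,200:320],(400,600),interpolation=cv2.INTER_CUBIC)
cv2.imwrite('pics/c6.png',o)
s=status.observe();print(s['joints'].round(3))
for z in(.128,.15,.2,.25):print(z,proj('side',[.467,-.2577,z]),(proj('side',[.467,-.2577,z])-[200,60])*[400/120,600/180]+[400,0])
E
```

```text
[-0.12   0.405  0.697  1.984 -0.336  0.867  0.923]
0.128 [263.38162636 137.24884647] [611.27208788 257.49615489]
0.15 [263.4960968  132.57380938] [611.65365599 241.91269794]
0.2 [263.7630558  121.67105276] [612.54351935 205.57017587]
0.25 [264.03988366 110.36524682] [613.46627887 167.88415606]
```

View pics/c6.png

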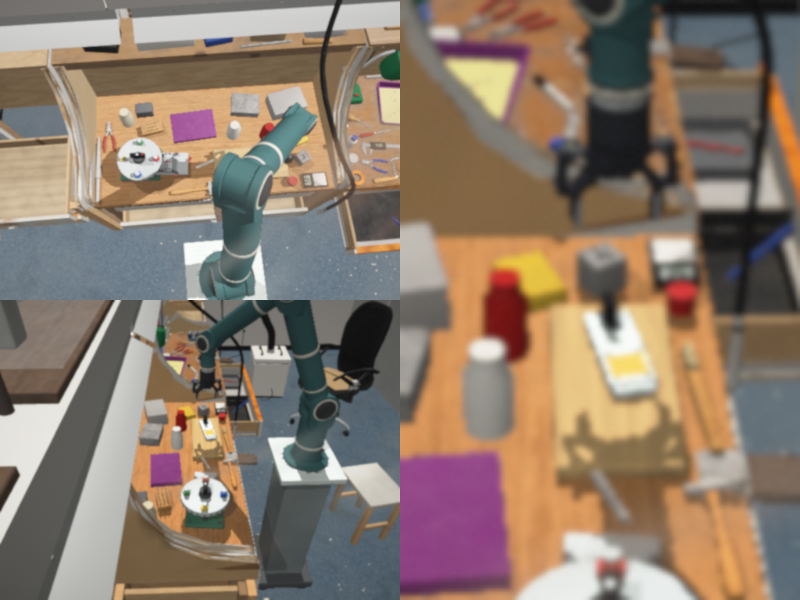

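The full view shows the gripper upright, with its tips about 35 mm higher than specified, the same offset I saw at the handle. It sits roughly over the grip. I'll descend in stages and watch the force.

Call:
servo_tool --increments '[{"x":0.004,"y":0.01,"z":0.03,"ax":0,"ay":0,"az":-0.002},{"x":0.004,"y":0.01,"z":0.06,"ax":0,"ay":0,"az":-0.002},{"x":0.004,"y":0.01,"z":0.09,"ax":0,"ay":0,"az":-0.002},{"x":0.004,"y":0.01,"z":0.12,"ax":0,"ay":0,"az":-0.002},{"x":0.004,"y":0.01,"z":0.15,"ax":0,"ay":0,"az":-0.002},{"x":0.004,"y":0.01,"z":0.17,"ax":0,"ay":0,"az":-0.002},{"x":0.004,"y":0.01,"z":0.18,"ax":0,"ay":0,"az":-0.002},{"x":0.004,"y":0.01,"z":0.18,"ax":0,"ay":0,"az":-0.002}]'

```text
t: 9.22
ee_pos: [0.4726, -0.2486, 0.0592]
tcp_rot: [-3.141, -0.001, 1.75]
force: [-0.5, -0.1, 0.1]
grip_width: 0.0852
gripper_force: 0.0
```

Call:
servo_tool --increments '[{"x":0,"y":0,"z":0.005,"ax":0,"ay":0,"az":0},{"x":0,"y":0,"z":0.01,"ax":0,"ay":0,"az":0},{"x":0,"y":0,"z":0.015,"ax":0,"ay":0,"az":0},{"x":0,"y":0,"z":0.02,"ax":0,"ay":0,"az":0},{"x":0,"y":0,"z":0.025,"ax":0,"ay":0,"az":0},{"x":0,"y":0,"z":0.03,"ax":0,"ay":0,"az":0},{"x":0,"y":0,"z":0.03,"ax":0,"ay":0,"az":0},{"x":0,"y":0,"z":0.03,"ax":0,"ay":0,"az":0}]'

```text
t: 9.88
ee_pos: [0.4726, -0.2494, 0.0445]
tcp_rot: [-3.141, -0.0, 1.749]
force: [0.1, 0.1, 0.3]
grip_width: 0.0853
gripper_force: 0.0
```

```bash
python3 go.py .472 -.255 .03 99.9;python3 - <<'E'
from h import *
b=save('side','s6.png');o=cv2.imread('pics/s0.png')[:,:,::-1]
d=cv2.absdiff(b,np.ascontiguousarray(o)).max(2)
for y in range(130,166,2):
    r=d[y,235:295]>40;x=np.nonzero(r)[0];print(y,''.join('#' if v else '.' for v in r))
E
```

```text
t 9.8833 pos [ 0.4726 -0.2494  0.0445] rot [-1.7998e+02 -1.0000e-02  1.0023e+02] F [0.1 0.1 0.3] w 0.0853 gf 0.0
shift [-0.0109 -0.0032  0.0291] turn [-0.0001 -0.      0.0018]
130 ...........###################################..............
132 ..........############################...#####..............
134 ..........#############################..######.............
136 .........######################################.............
138 .........#######################...############.............
140 ..........##########.................#####..................
142 ..........#########..................#####..................
144 .............######..................#####..................
146 ..............####...................#####..................
148 ..............#####..................####...................
150 ...............####.........................................
152 ............................................................
154 ............................................................
156 ............................................................
158 ............................................................
160 ............................................................
162 ............................................................
164 ............................................................
```

Call:
servo_tool --increments '[{"x":-0.002,"y":0,"z":0.005,"ax":0,"ay":0,"az":0},{"x":-0.004,"y":0,"z":0.01,"ax":0,"ay":0,"az":0},{"x":-0.006,"y":0,"z":0.015,"ax":0,"ay":0,"az":0},{"x":-0.008,"y":0,"z":0.02,"ax":0,"ay":0,"az":0},{"x":-0.01,"y":0,"z":0.025,"ax":0,"ay":0,"az":0},{"x":-0.01,"y":0,"z":0.025,"ax":0,"ay":0,"az":0},{"x":-0.01,"y":0,"z":0.025,"ax":0,"ay":0,"az":0},{"x":-0.01,"y":0,"z":0.025,"ax":0,"ay":0,"az":0}]'

```text
t: 10.6
ee_pos: [0.4737, -0.2543, 0.0322]
tcp_rot: [3.142, -0.0, 1.749]
force: [0.8, 0.4, -0.1]
grip_width: 0.0857
gripper_force: 0.0
```

Call:
servo_tool --increments '[{"x":0,"y":0,"z":0,"ax":0,"ay":0,"az":0},{"x":0,"y":0,"z":0,"ax":0,"ay":0,"az":0},{"x":0,"y":0,"z":0,"ax":0,"ay":0,"az":0},{"x":0,"y":0,"z":0,"ax":0,"ay":0,"az":0},{"x":0,"y":0,"z":0,"ax":0,"ay":0,"az":0},{"x":0,"y":0,"z":0,"ax":0,"ay":0,"az":0},{"x":0,"y":0,"z":0,"ax":0,"ay":0,"az":0},{"x":0,"y":0,"z":0,"ax":0,"ay":0,"az":0}]' --grip -1

```text
t: 11.27
ee_pos: [0.4736, -0.2545, 0.0325]
tcp_rot: [3.141, 0.0, 1.749]
force: [-2.1, -0.7, 3.3]
grip_width: 0.0146
gripper_force: 60.0
```

```bash
python3 go.py .472 -.255 .08 99.9
```

```text
t 11.2667 pos [ 0.4736 -0.2545  0.0325] rot [1.7999e+02 1.0000e-02 1.0023e+02] F [-2.1 -0.7  3.3] w 0.0146 gf 59.98696982860565
shift [-0.0004 -0.0033 -0.0951] turn [0.0001 0.0001 0.0018]
```

Call:
servo_tool --increments '[{"x":0,"y":0,"z":-0.015,"ax":0,"ay":0,"az":0},{"x":0,"y":0,"z":-0.04,"ax":0,"ay":0,"az":0},{"x":0,"y":0,"z":-0.07,"ax":0,"ay":0,"az":0},{"x":0,"y":0,"z":-0.095,"ax":0,"ay":0,"az":0},{"x":0.02,"y":0.005,"z":-0.105,"ax":0,"ay":0,"az":0},{"x":0.06,"y":0.012,"z":-0.105,"ax":0,"ay":0,"az":0.005},{"x":0.11,"y":0.022,"z":-0.105,"ax":0,"ay":0,"az":0.015},{"x":0.16,"y":0.033,"z":-0.105,"ax":0,"ay":0,"az":0.025}]'

```text
t: 11.93
ee_pos: [0.4757, -0.1721, 0.0857]
tcp_rot: [3.14, 0.0, 1.668]
force: [0.5, 0.3, -3.0]
grip_width: 0.0143
gripper_force: 59.2
```

```bash
python3 go.py .480 .0 .085 85.8
```

```text
t 11.9333 pos [ 0.4757 -0.1721  0.0857] rot [179.92   0.    95.56] F [ 0.5  0.3 -3. ] w 0.0143 gf 59.24499571323395
shift [0.3418 0.0418 0.0015] turn [ 0.0004 -0.      0.0542]
```

Call:
servo_tool --increments '[{"x":0.05,"y":0.006,"z":0,"ax":0,"ay":0,"az":0.01},{"x":0.1,"y":0.012,"z":0,"ax":0,"ay":0,"az":0.02},{"x":0.15,"y":0.018,"z":0,"ax":0,"ay":0,"az":0.03},{"x":0.2,"y":0.024,"z":0,"ax":0,"ay":0,"az":0.04},{"x":0.25,"y":0.03,"z":0,"ax":0,"ay":0,"az":0.05},{"x":0.3,"y":0.036,"z":0,"ax":0,"ay":0,"az":0.054},{"x":0.33,"y":0.04,"z":0,"ax":0,"ay":0,"az":0.054},{"x":0.342,"y":0.042,"z":0,"ax":0,"ay":0,"az":0.054}]'

```text
t: 12.6
ee_pos: [0.4796, 0.0029, 0.0853]
tcp_rot: [3.141, -0.002, 1.506]
force: [-0.5, 0.6, -2.8]
grip_width: 0.0149
gripper_force: 59.2
```

Call:
servo_tool --increments '[{"x":0,"y":0,"z":0.005,"ax":0,"ay":0,"az":0},{"x":0,"y":0,"z":0.01,"ax":0,"ay":0,"az":0},{"x":0,"y":0,"z":0.02,"ax":0,"ay":0,"az":0},{"x":0,"y":0,"z":0.03,"ax":0,"ay":0,"az":0},{"x":0,"y":0,"z":0.04,"ax":0,"ay":0,"az":0},{"x":0,"y":0,"z":0.05,"ax":0,"ay":0,"az":0},{"x":0,"y":0,"z":0.05,"ax":0,"ay":0,"az":0},{"x":0,"y":0,"z":0.05,"ax":0,"ay":0,"az":0}]'

```text
t: 13.27
ee_pos: [0.4791, -0.0009, 0.0592]
tcp_rot: [-3.141, 0.0, 1.501]
force: [-0.5, 0.2, -2.0]
grip_width: 0.0146
gripper_force: 59.1
```

```bash
python3 go.py .480 .0 .060 85.8;python3 - <<'E'
from meas import *
b=save('side','s7.png');a=save('top','t7.png')
o=np.zeros((600,800,3),np.uint8)
o[:,:400]=cv2.resize(cv2.cvtColor(a[170:245,200:250],cv2.COLOR_RGB2BGR),(400,600),interpolation=cv2.INTER_CUBIC)
o[:,400:]=cv2.resize(cv2.cvtColor(b[165:240,240:290],cv2.COLOR_RGB2BGR),(400,600),interpolation=cv2.INTER_CUBIC)
cv2.imwrite('pics/c7.png',o)
for n,im,box in(('side',b,(250,165,290,230)),('top',a,(215,185,290,230))):
    for c,s in blobs(im,box,(15,90,170),(32,255,255),mn=8):print(n,c,s,ray(n,*c,.062).round(4))
E
```

```text
t 13.2667 pos [ 0.4791 -0.0009  0.0592] rot [-1.7995e+02  3.0000e-02  8.5970e+01] F [-0.5  0.2 -2. ] w 0.0146 gf 59.07816767692566
shift [ 0.0018  0.0016 -0.0015] turn [-0.0003  0.0002  0.001 ]
side [287.28 166.56] 18 [ 0.3779 -0.1447  0.062 ]
side [256.43 170.86] 14 [ 0.5005 -0.12    0.062 ]
side [272.83 171.08] 12 [ 0.437  -0.1166  0.062 ]
side [279.48 187.25] 320 [ 0.4198 -0.0159  0.062 ]
side [288.4  173.73] 15 [ 0.3783 -0.0977  0.062 ]
side [264.32 175.75] 28 [ 0.4717 -0.0877  0.062 ]
side [252.64 187.41] 148 [ 0.519 -0.018  0.062]
side [266.12 203.62] 16 [0.4749 0.0747 0.062 ]
side [252.09 210.14] 22 [0.5257 0.1076 0.062 ]
top [230.57 189.16] 308 [0.5485 0.1434 0.062 ]
```

View pics/c7.png

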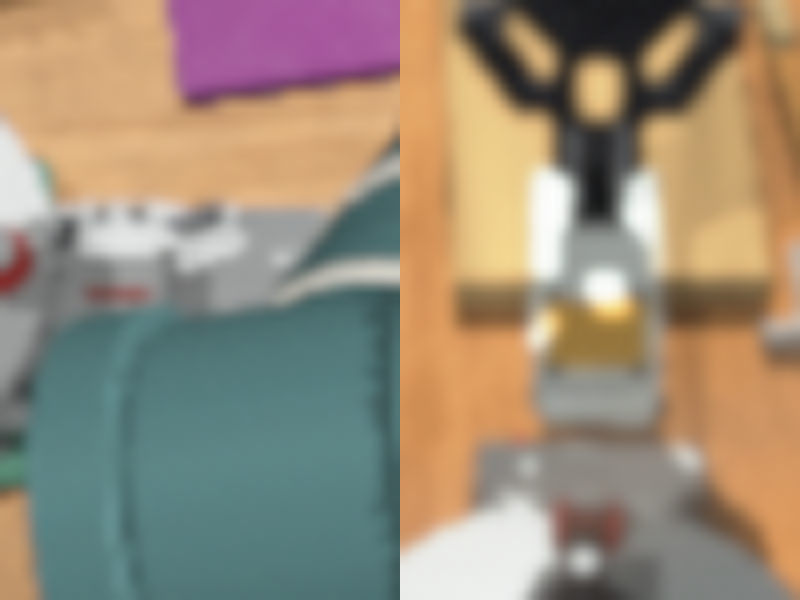

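In the side crop the carrier's nose front edge spans about x 540–660 at y≈425, and the plate end spans x 478–705 at y≈445. The brass blank is at about (598,335). The carrier hangs straight in front of the lane.

```bash
cd .;python3 - <<'E'
from h import *
px=lambda x,y:(240+(x-400)/8,165+y/8)
print('nose L/R',[ray('side',*px(x,425),.0447).round(4) for x in(540,660)])
print('nose top L/R',[ray('side',*px(x,395),.0577).round(4) for x in(540,660)])
print('plate end',[ray('side',*px(x,446),.024).round(4) for x in(478,705)])
print('brass',ray('side',*px(598.5,335),.0607).round(4))
b=cv2.imread('pics/s7.png')
for y in(212,214,216,217,218,219,220,221,222,224):print(y,[int(v) for v in b[y,250:285].max(1)])
E
```

```text
nose L/R [array([0.5077, 0.1301, 0.0447]), array([0.456 , 0.1317, 0.0447])]
nose top L/R [array([0.5077, 0.1252, 0.0577]), array([0.4561, 0.1268, 0.0577])]
plate end [array([0.5341, 0.1203, 0.024 ]), array([0.435 , 0.1235, 0.024 ])]
brass [0.4805 0.0904 0.0607]
212 [224, 224, 222, 222, 222, 212, 185, 154, 138, 136, 141, 147, 148, 148, 147, 146, 146, 144, 140, 135, 138, 149, 167, 181, 185, 180, 177, 182, 195, 206, 209, 208, 207, 207, 206]
214 [222, 220, 218, 217, 216, 202, 175, 154, 153, 156, 155, 155, 154, 154, 155, 153, 153, 153, 154, 156, 156, 153, 156, 169, 181, 181, 177, 181, 192, 202, 206, 207, 207, 207, 207]
216 [219, 219, 218, 216, 217, 210, 193, 171, 158, 156, 155, 154, 152, 151, 151, 151, 152, 153, 154, 154, 151, 143, 141, 159, 178, 182, 179, 180, 189, 197, 202, 204, 205, 207, 208]
217 [216, 217, 215, 215, 217, 215, 204, 180, 156, 146, 143, 139, 136, 135, 136, 137, 140, 143, 145, 145, 142, 138, 146, 167, 181, 184, 180, 181, 189, 197, 202, 203, 203, 206, 207]
218 [212, 212, 210, 209, 211, 212, 204, 181, 153, 139, 135, 130, 125, 122, 122, 123, 126, 129, 131, 131, 130, 132, 148
[... 261 characters left out ...]
 166, 169, 170, 164, 153, 141, 138, 140, 141, 139, 135, 131, 129, 127, 129, 129, 129, 130, 132, 144, 168, 189, 193, 184, 182, 194, 205, 207, 206, 205, 204, 205]
221 [157, 146, 145, 146, 150, 156, 155, 146, 140, 139, 141, 144, 144, 142, 140, 138, 138, 137, 138, 138, 139, 141, 146, 164, 187, 200, 194, 186, 195, 207, 210, 209, 208, 208, 207]
222 [148, 137, 137, 139, 150, 166, 168, 152, 141, 139, 141, 142, 142, 142, 142, 142, 143, 143, 143, 143, 143, 144, 146, 155, 174, 194, 197, 188, 191, 205, 210, 210, 212, 212, 210]
224 [145, 138, 139, 142, 149, 162, 164, 151, 143, 142, 141, 141, 141, 140, 141, 141, 143, 144, 144, 144, 145, 144, 144, 144, 145, 150, 151, 152, 165, 188, 204, 212, 216, 216, 215]
```

Call:
servo_tool --increments '[{"x":0.002,"y":0.003,"z":0.006,"ax":0,"ay":0,"az":0},{"x":0.005,"y":0.005,"z":0.012,"ax":0,"ay":0,"az":0},{"x":0.01,"y":0.005,"z":0.018,"ax":0,"ay":0,"az":0},{"x":0.015,"y":0.005,"z":0.024,"ax":0,"ay":0,"az":0},{"x":0.02,"y":0.005,"z":0.03,"ax":0,"ay":0,"az":0},{"x":0.02,"y":0.005,"z":0.036,"ax":0,"ay":0,"az":0},{"x":0.02,"y":0.005,"z":0.038,"ax":0,"ay":0,"az":0},{"x":0.02,"y":0.005,"z":0.038,"ax":0,"ay":0,"az":0}]'

```text
t: 14.03
ee_pos: [0.4824, 0.0094, 0.0403]
tcp_rot: [-3.141, 0.0, 1.501]
force: [0.2, 0.2, -2.8]
grip_width: 0.0148
gripper_force: 59.1
```

```bash
cat > chk.py <<'E'
from h import *
s=status.observe();p=s['ee_pos'];u=np.array([.0715,.9974]);n=p[:2]+.138*u
print('t',s['t'],'pos',p.round(4),'F',s['force'].round(1),'T',s['torque'].round(2),'d',round(float((np.array([.5035,.3225])-n)@u-.035,),4),'lat',round(float((p[0]-.4957)*u[1]-(p[1]-.2047)*u[0]),4))
b=save('side','s_%.2f.png'%s['t']);h=cv2.cvtColor(b,cv2.COLOR_RGB2HSV)
m=((h[...,0]>12)&(h[...,0]<32)&(h[...,1]>150)&(h[...,2]<235)).astype(np.uint8);k=np.zeros_like(m);k[195:228,256:273]=m[195:228,256:273]
n_,l,st,c=cv2.connectedComponentsWithStats(k)
for i in range(1,n_):
    if st[i,4]>15: print('brass',c[i].round(2),st[i].tolist(),ray('side',*c[i],.040).round(4))
E
python3 chk.py
```

```text
t 14.0333 pos [0.4824 0.0094 0.0403] F [ 0.2  0.2 -2.8] T [-0.11  0.05  0.  ] d 0.1408 lat 0.0007
```

Call:
servo_tool --increments '[{"x":0,"y":0,"z":0.001,"ax":0,"ay":0,"az":0},{"x":0,"y":0,"z":0.002,"ax":0,"ay":0,"az":0},{"x":0,"y":0,"z":0.003,"ax":0,"ay":0,"az":0},{"x":0.01,"y":0,"z":0.003,"ax":0,"ay":0,"az":0},{"x":0.02,"y":0,"z":0.003,"ax":0,"ay":0,"az":0},{"x":0.03,"y":0,"z":0.003,"ax":0,"ay":0,"az":0},{"x":0.04,"y":0,"z":0.003,"ax":0,"ay":0,"az":0},{"x":0.05,"y":0,"z":0.003,"ax":0,"ay":0,"az":0}]'

```text
t: 14.75
ee_pos: [0.4844, 0.0353, 0.0392]
tcp_rot: [3.142, -0.0, 1.502]
force: [0.3, -0.2, -2.8]
grip_width: 0.0148
gripper_force: 59.1
```

```bash
python3 chk.py
```

```text
t 14.75 pos [0.4844 0.0353 0.0392] F [ 0.3 -0.2 -2.8] T [-0.09  0.02 -0.01] d 0.1148 lat 0.0009
```

Call:
servo_tool --increments '[{"x":0,"y":0,"z":0.001,"ax":0,"ay":0,"az":0},{"x":0,"y":0,"z":0.001,"ax":0,"ay":0,"az":0},{"x":0,"y":0,"z":0.002,"ax":0,"ay":0,"az":0},{"x":0,"y":0,"z":0.002,"ax":0,"ay":0,"az":0},{"x":0,"y":0,"z":0.002,"ax":0,"ay":0,"az":0},{"x":0,"y":0,"z":0.002,"ax":0,"ay":0,"az":0},{"x":0,"y":0,"z":0.002,"ax":0,"ay":0,"az":0},{"x":0,"y":0,"z":0.002,"ax":0,"ay":0,"az":0}]'

```text
t: 15.47
ee_pos: [0.4844, 0.0343, 0.0383]
tcp_rot: [3.142, -0.0, 1.501]
force: [-1.4, -0.1, -0.4]
grip_width: 0.0151
gripper_force: 59.5
```

```bash
python3 chk.py
```

```text
t 15.4667 pos [0.4844 0.0343 0.0383] F [-1.4 -0.1 -0.4] T [0.16 0.17 0.05] d 0.1158 lat 0.0009
```

Call:
servo_tool --increments '[{"x":0.005,"y":0,"z":0,"ax":0,"ay":0,"az":0},{"x":0.01,"y":0,"z":0,"ax":0,"ay":0,"az":0},{"x":0.016,"y":0,"z":0,"ax":0,"ay":0,"az":0},{"x":0.022,"y":0,"z":0,"ax":0,"ay":0,"az":0},{"x":0.028,"y":0,"z":0,"ax":0,"ay":0,"az":0},{"x":0.034,"y":0,"z":0,"ax":0,"ay":0,"az":0},{"x":0.04,"y":0,"z":0,"ax":0,"ay":0,"az":0},{"x":0.044,"y":0,"z":0,"ax":0,"ay":0,"az":0}]'

```text
t: 16.18
ee_pos: [0.4861, 0.0566, 0.0383]
tcp_rot: [3.141, -0.0, 1.502]
force: [-0.6, -3.5, 3.5]
grip_width: 0.0144
gripper_force: 59.9
```

```bash
python3 chk.py
```

```text
t 16.1833 pos [0.4861 0.0566 0.0383] F [-0.6 -3.5  3.5] T [-0.52  0.1   0.03] d 0.0934 lat 0.001
```

Call:
servo_tool --increments '[{"x":0.005,"y":0,"z":-0.0005,"ax":0,"ay":0,"az":0},{"x":0.012,"y":0,"z":-0.0005,"ax":0,"ay":0,"az":0},{"x":0.019,"y":0,"z":-0.0005,"ax":0,"ay":0,"az":0},{"x":0.026,"y":0,"z":-0.0005,"ax":0,"ay":0,"az":0},{"x":0.033,"y":0,"z":-0.0005,"ax":0,"ay":0,"az":0},{"x":0.04,"y":0,"z":-0.0005,"ax":0,"ay":0,"az":0},{"x":0.047,"y":0,"z":-0.0005,"ax":0,"ay":0,"az":0},{"x":0.05,"y":0,"z":-0.0005,"ax":0,"ay":0,"az":0}]'

```text
t: 16.9
ee_pos: [0.4877, 0.0819, 0.0384]
tcp_rot: [-3.142, -0.0, 1.502]
force: [0.0, -2.7, 0.9]
grip_width: 0.0146
gripper_force: 59.8
```

```bash
python3 chk.py
```

```text
t 16.9 pos [0.4877 0.0819 0.0384] F [ 0.  -2.7  0.9] T [-0.53  0.07  0.04] d 0.0681 lat 0.0008
```

Sliding freely; continuing.

Call:
servo_tool --increments '[{"x":0.006,"y":0,"z":0,"ax":0,"ay":0,"az":0},{"x":0.014,"y":0,"z":0,"ax":0,"ay":0,"az":0},{"x":0.022,"y":0,"z":0,"ax":0,"ay":0,"az":0},{"x":0.03,"y":0,"z":0,"ax":0,"ay":0,"az":0},{"x":0.038,"y":0,"z":0,"ax":0,"ay":0,"az":0},{"x":0.046,"y":0,"z":0,"ax":0,"ay":0,"az":0},{"x":0.054,"y":0,"z":0,"ax":0,"ay":0,"az":0},{"x":0.058,"y":0,"z":0,"ax":0,"ay":0,"az":0}]'

```text
t: 17.62
ee_pos: [0.4897, 0.1109, 0.0384]
tcp_rot: [3.142, -0.0, 1.502]
force: [-0.5, -3.3, 0.6]
grip_width: 0.0149
gripper_force: 59.8
```

```bash
python3 chk.py
```

```text
t 17.6167 pos [0.4897 0.1109 0.0384] F [-0.5 -3.3  0.6] T [-0.53  0.07  0.07] d 0.039 lat 0.0007
```

Call:
servo_tool --increments '[{"x":0.006,"y":0,"z":0,"ax":0,"ay":0,"az":0},{"x":0.014,"y":0,"z":0,"ax":0,"ay":0,"az":0},{"x":0.022,"y":0,"z":0,"ax":0,"ay":0,"az":0},{"x":0.03,"y":0,"z":0,"ax":0,"ay":0,"az":0},{"x":0.038,"y":0,"z":0,"ax":0,"ay":0,"az":0},{"x":0.046,"y":0,"z":0,"ax":0,"ay":0,"az":0},{"x":0.052,"y":0,"z":0,"ax":0,"ay":0,"az":0},{"x":0.054,"y":0,"z":0,"ax":0,"ay":0,"az":0}]'

```text
t: 18.33
ee_pos: [0.4916, 0.1378, 0.0384]
tcp_rot: [3.142, -0.0, 1.502]
force: [-0.6, -2.6, 1.6]
grip_width: 0.0148
gripper_force: 59.8
```

```bash
python3 chk.py
```

```text
t 18.3333 pos [0.4916 0.1378 0.0384] F [-0.6 -2.6  1.6] T [-0.6   0.07  0.06] d 0.0121 lat 0.0007
```

Now slowly, feeling for the stop.

Call:
servo_tool --increments '[{"x":0.002,"y":0,"z":0,"ax":0,"ay":0,"az":0},{"x":0.004,"y":0,"z":0,"ax":0,"ay":0,"az":0},{"x":0.006,"y":0,"z":0,"ax":0,"ay":0,"az":0},{"x":0.008,"y":0,"z":0,"ax":0,"ay":0,"az":0},{"x":0.01,"y":0,"z":0,"ax":0,"ay":0,"az":0},{"x":0.012,"y":0,"z":0,"ax":0,"ay":0,"az":0},{"x":0.014,"y":0,"z":0,"ax":0,"ay":0,"az":0},{"x":0.016,"y":0,"z":0,"ax":0,"ay":0,"az":0}]'

```text
t: 19.05
ee_pos: [0.4921, 0.1452, 0.0384]
tcp_rot: [3.142, 0.0, 1.501]
force: [-0.2, -2.0, 2.2]
grip_width: 0.0146
gripper_force: 59.8
```

Call:
servo_tool --increments '[{"x":0.001,"y":0,"z":0,"ax":0,"ay":0,"az":0},{"x":0.002,"y":0,"z":0,"ax":0,"ay":0,"az":0},{"x":0.003,"y":0,"z":0,"ax":0,"ay":0,"az":0},{"x":0.004,"y":0,"z":0,"ax":0,"ay":0,"az":0},{"x":0.005,"y":0,"z":0,"ax":0,"ay":0,"az":0},{"x":0.006,"y":0,"z":0,"ax":0,"ay":0,"az":0},{"x":0.007,"y":0,"z":0,"ax":0,"ay":0,"az":0},{"x":0.008,"y":0,"z":0,"ax":0,"ay":0,"az":0}]'

```text
t: 19.72
ee_pos: [0.4924, 0.1492, 0.0384]
tcp_rot: [3.142, -0.0, 1.501]
force: [-0.1, -2.0, 2.3]
grip_width: 0.0148
gripper_force: 59.8
```

Call:
servo_tool --increments '[{"x":0.001,"y":0,"z":0,"ax":0,"ay":0,"az":0},{"x":0.002,"y":0,"z":0,"ax":0,"ay":0,"az":0},{"x":0.003,"y":0,"z":0,"ax":0,"ay":0,"az":0},{"x":0.004,"y":0,"z":0,"ax":0,"ay":0,"az":0},{"x":0.005,"y":0,"z":0,"ax":0,"ay":0,"az":0},{"x":0.006,"y":0,"z":0,"ax":0,"ay":0,"az":0},{"x":0.007,"y":0,"z":0,"ax":0,"ay":0,"az":0},{"x":0.008,"y":0,"z":0,"ax":0,"ay":0,"az":0}]'

```text
t: 20.38
ee_pos: [0.4926, 0.1531, 0.0384]
tcp_rot: [3.142, 0.0, 1.501]
force: [-0.3, -2.8, 3.0]
grip_width: 0.0146
gripper_force: 59.8
```

Call:
servo_tool --increments '[{"x":0.001,"y":0,"z":0,"ax":0,"ay":0,"az":0},{"x":0.002,"y":0,"z":0,"ax":0,"ay":0,"az":0},{"x":0.003,"y":0,"z":0,"ax":0,"ay":0,"az":0},{"x":0.004,"y":0,"z":0,"ax":0,"ay":0,"az":0},{"x":0.005,"y":0,"z":0,"ax":0,"ay":0,"az":0},{"x":0.006,"y":0,"z":0,"ax":0,"ay":0,"az":0},{"x":0.007,"y":0,"z":0,"ax":0,"ay":0,"az":0},{"x":0.008,"y":0,"z":0,"ax":0,"ay":0,"az":0}]'

```text
t: 21.05
ee_pos: [0.4926, 0.1534, 0.0384]
tcp_rot: [-3.141, 0.004, 1.499]
force: [-1.8, -12.8, 6.4]
grip_width: 0.0147
gripper_force: 60.5
```

```bash
python3 chk.py; python3 -c "
from h import *
print('mouth in top t0 check', proj('top',[.4869,.16,.034]))"
```

```text
t 21.05 pos [0.4926 0.1534 0.0384] F [ -1.8 -12.8   6.4] T [-2.57  0.47  0.15] d -0.0036 lat 0.0006
mouth in top t0 check [227.2561116 209.0368793]
```

The nose is on the stop: force rises to 12.8 N at the expected place. I'll open, wait, then rise straight up.

Call:
servo_tool --increments '[{"x":0,"y":0,"z":0,"ax":0,"ay":0,"az":0},{"x":0,"y":0,"z":0,"ax":0,"ay":0,"az":0},{"x":0,"y":0,"z":0,"ax":0,"ay":0,"az":0},{"x":0,"y":0,"z":0,"ax":0,"ay":0,"az":0},{"x":0,"y":0,"z":0,"ax":0,"ay":0,"az":0},{"x":0,"y":0,"z":0,"ax":0,"ay":0,"az":0},{"x":0,"y":0,"z":0,"ax":0,"ay":0,"az":0},{"x":0,"y":0,"z":0,"ax":0,"ay":0,"az":0}]' --grip 1

```text
t: 21.77
ee_pos: [0.493, 0.1572, 0.0385]
tcp_rot: [3.141, -0.0, 1.501]
force: [0.0, -0.6, -0.2]
grip_width: 0.0855
gripper_force: 0.0
```

Call:
servo_tool --increments '[{"x":-0.004,"y":0,"z":-0.01,"ax":0,"ay":0,"az":0},{"x":-0.004,"y":0,"z":-0.04,"ax":0,"ay":0,"az":0},{"x":-0.01,"y":0,"z":-0.08,"ax":0,"ay":0,"az":0},{"x":-0.03,"y":0,"z":-0.14,"ax":0,"ay":0,"az":0},{"x":-0.06,"y":0,"z":-0.2,"ax":0,"ay":0,"az":0},{"x":-0.12,"y":0,"z":-0.26,"ax":0,"ay":0,"az":0},{"x":-0.19,"y":0,"z":-0.3,"ax":0,"ay":0,"az":0},{"x":-0.27,"y":0,"z":-0.32,"ax":0,"ay":0,"az":0}]'

```text
t: 22.43
ee_pos: [0.4848, 0.022, 0.2013]
tcp_rot: [3.137, -0.002, 1.504]
force: [0.9, 0.3, -0.1]
grip_width: 0.0854
gripper_force: 0.0
```

Call:
servo_tool --increments '[{"x":-0.05,"y":0,"z":0,"ax":0,"ay":0,"az":0},{"x":-0.12,"y":0,"z":0,"ax":0,"ay":0,"az":0},{"x":-0.19,"y":0,"z":0,"ax":0,"ay":0,"az":0},{"x":-0.26,"y":0,"z":0,"ax":0,"ay":0,"az":0},{"x":-0.33,"y":0,"z":0,"ax":0,"ay":0,"az":0},{"x":-0.4,"y":0,"z":0,"ax":0,"ay":0,"az":0},{"x":-0.46,"y":0,"z":0,"ax":0,"ay":0,"az":0},{"x":-0.5,"y":0,"z":0,"ax":0,"ay":0,"az":0}]'

```text
t: 23.1
ee_pos: [0.4651, -0.2306, 0.1991]
tcp_rot: [3.141, 0.001, 1.498]
force: [0.9, 0.0, 0.3]
grip_width: 0.0858
gripper_force: 0.0
```

```bash
python3 - <<'E'
from meas import *
s=status.observe();print(s['t'],s['ee_pos'],s['force'])
a=save('top','t9.png');b=save('side','s9.png');a0=cv2.imread('pics/t0.png')[:,:,::-1]
for k,v in C.items():
    for n,im,box in(('top',a,(145,170,245,235)),('side',b,(225,222,300,275))):
        for c,q in blobs(im,box,*v,mn=6): print(k,n,c,q,ray(n,*c,.095).round(4))
# carrier: dark grip top and white tail
h=cv2.cvtColor(a,cv2.COLOR_RGB2HSV).astype(int)
for y in range(190,230,2):print(y,' '.join('%3d'%v for v in h[y,222:268,2][::1]))
for c,q in blobs(a,(228,195,265,222),(0,0,0),(180,255,75)):print('dark',c,q,ray('top',*c,.066).round(4))
E
```

```text
23.1 [ 0.46511043 -0.23061055  0.1990884 ] [0.91169822 0.04699514 0.30103274]
red top [145.92 184.06] 50 [0.5775 0.425  0.095 ]
red top [181.5 197.5] 8 [0.5205 0.3072 0.095 ]
red top [242.91 202.73] 11 [0.4861 0.1048 0.095 ]
red top [199.77 204.15] 13 [0.4925 0.2476 0.095 ]
red top [224.29 224.43] 7 [0.4168 0.1707 0.095 ]
blue top [177.2 224.6] 15 [0.4285 0.3238 0.095 ]
blue side [286.34 249.02] 41 [0.4299 0.3242 0.095 ]
yellow top [156.53 203.53] 15 [0.506  0.3902 0.095 ]
yellow side [261.24 266.46] 37 [0.5096 0.3903 0.095 ]
green top [179.43 183.43] 7 [0.5709 0.3128 0.095 ]
green side [238.14 248.14] 7 [0.5758 0.3158 0.095 ]
190 217 218 218 218 218 218 219 217 216 214 213 213 215 216 216 216 217 214 213 213 213 213 213 212 212 212 212 212 212 211 211 212 211 212 212 213 213 213 214 215 217 218 220 221 220 218
192 218 219 220 219 218 217 217 217 218 218 216 215 215 216 216 216 216 216 217 218 219 219 219 218 216 214 212 212 213 212 213 214 213 213 214 215 217 219 221 222 223 223 223 224 226 226
194 220 218 211 206 205 207 216 223 226 228 228 227 226 225 225 224 223 223 223 224 224 2
[... 2641 characters left out ...]
9 153 155 156 156 155 154 153 153 153 153 153 152 152 148 134 126 133 136 136 136 136 137
224 140 165 176 167 142 121 117 118 117 117 116 117 118 117 117 117 115 115 114 113 112 116 130 142 146 147 147 145 144 144 144 144 144 143 142 141 136 120 126 134 137 137 137 137 136 136
226 114 118 123 120 113 112 112 115 117 117 116 116 116 117 119 118 119 119 119 119 120 124 139 151 153 152 150 148 147 147 147 146 146 148 147 140 124 130 135 136 137 136 137 137 137 137
228 120 122 128 132 132 132 134 140 143 137 129 126 135 144 147 152 155 156 156 157 160 163 167 165 158 153 149 145 146 146 147 150 152 152 144 126 129 135 136 137 137 137 137 137 137 137
dark [231.7  206.64] 50 [0.4844 0.1434 0.066 ]
```

The turret reads about -95° against the lane at -94.7°, and the grip block is at the home distance, released. Handing in.

```bash
python3 -c "
from bench import ticket
print(ticket.hand_in())"
```

```text
the job is handed in; nothing more can be done
None
```

The red stamp is over the lane, the carrier is slid under the bridge and seated against the end stop and released, and the job is handed in; it returned no verdict.

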